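# Show the filter cassette to the inspection camera

## Task

Pull the filter cassette (the one with the flat rectangular tab, not the one with the round knob) up out of the air-treatment unit and present it in the air to the inspection camera: tab upwards in the camera's picture, ribbed side facing the lens and square to the camera's line of sight, the middle of the filter centred on that line about 12 cm in front of the lens. Finish while holding it still there in the gripper, clear of the unit and the camera; do not let go or put it down. Leave the knobbed cell in its slot, and do not disturb the camera, the bottle, the canister or the jar.

Things in the scene. Friction and masses are not known exactly. Their poses are not given: they have to be found in the camera images.
- cassette_centre (a point): Centre of the filter cassette, 42.5 mm above its lower edge: flat aluminium frame 12 mm thick, 90 wide, 85 high, white filter, tab on top, about 0.2 kg. x points out of the ribbed side (five upright ribs; the other side is plain), y along the width, z to the tab. It stands loose in either slot of the unit, ribbed side roughly to the robot's right (world -y, within 0.35 rad).
- cassette_tab (a point): Centre of the cassette's tab, 62.5 mm above cassette_centre along its z. The tab is 12 mm thick (x), 36 mm wide (y) and 40 mm high (z); in the slot it reaches from 5 to 45 mm above the unit's top. Same axes as cassette_centre. Grip it across its 12 mm thickness.
- cell_centre (a point): Centre of the ozone cell, a frame of the same size in the other slot, with a white ceramic panel and a round black knob (32 mm across, its top 25 mm above the frame) in place of a tab. Leave it there. Same axes.
- unit: Fixed stainless air-treatment unit, 240 (x) x 260 (y) x 140 mm high, round fan grille in its front (-x). Origin: centre of its underside. In its top are two slots, each 94 mm long (x), 15 mm wide (y), 80 mm deep, centred at unit y = +40 and -40 mm. The cassette slides straight up and out.
- lens (a point): Middle of the lens front of the inspection camera: grey box 100 x 50 x 52 mm, 40 mm black barrel in a white ring light 64 mm across, in a fork on a stand. It looks along its own -x (towards the robot and down); y is level; z is up in its picture. The cassette's centre belongs 120 mm from here along -x. It looks 0.2 to 0.55 rad below level.
- bottle_centre (a point): Centre of a white bottle, 56 mm across and 110 mm high, standing on the table. Leave alone.
- canister_centre (a point): Centre of a round grey respirator filter canister, 84 mm across and 46 mm high, on the table. Leave alone.
- jar_centre (a point): Centre of an amber glass jar with a black cap, 64 mm across and 85 mm high, on the table. Leave alone.
Things that resemble listed ones, but are neither listed nor needed, are in the scene too. There is more than one size of the part that bears cassette_centre; the job needs the middle-sized.

How it is judged:
By the outcome, as a careful person would: the job done as asked, in the order asked, and still so for the second after the job is handed in, while the arm keeps its last pose, push and grip.
It also fails if it takes over 42 s, if anything falls off the work surface, if the arm or the gripper's body presses on something with over 40 N, if the wrist force passes 120 N, or if a joint passes its speed limit or range.

## Robot

A 7-joint arm with a two-finger parallel gripper is mounted at the origin on the work surface. World frame = base frame: x ahead of the robot, y to its left, z up, the work surface at z = 0. Lengths are in m, angles in degrees, forces in N, time in s.
With the tool pointing down it reaches from about 0.425 to 0.875 m from the base axis. Payload 4.7 kg.
Tool frame: the origin (TCP) lies midway between the tips of the shut fingers; the grasp point (between the pads) lies 19 mm behind it (r.grasp_offset is the distance from the TCP to the grasp point, in m); x points along the fingers, y is the direction in which the jaws open and shut, and the axes are right-handed (so a half turn about x gives the same grasp; the last joint's range is limited). The gripper opens to 85 mm and grips with 20 to 120 N. Pads are 22 mm wide; open, the fingers measure 114 mm over their backs; the gripper's body (76 mm by 85 mm) begins 54 mm behind the grasp point. The pads swing forward as they close: fully open they stand 13 mm farther back than shut.
Start: joints at [-70.583, 18.392, -4.016, 83.108, 1.295, 78.541, -3.26], TCP at [0.207, 0.616, 0.231] pointing down, gripper open.
Joint ranges: [-163.93, 163.93], [-17.29, 119.83], [-79.2, 71.16], [3.27, 140.29], [-89.18, 269.18], [5.43, 117.66], [-154.24, 154.24]. Speed limits (degrees/s): [147.25, 147.25, 180, 180, 180, 180, 180].

## Interface

Orientations are given as [roll, pitch, yaw] about the fixed x, y, z axes, in that order (R = Rz(yaw) Ry(pitch) Rx(roll)).
In Python, from plant import r, solver, readout, imaging, ticket gives the robot as it stands. Calls block until the motion is done:
- r.move_ptp(position, orientation): joint-space move of the TCP to a pose.
- r.move_straight(position, ori=None, rate=0.15, stop_force=None): straight line of the TCP; ori=None keeps the orientation; rate is the mean speed in m/s. With stop_force (N) it stops when the force on the tool has changed by that much, and returns True; else False.
- r.move_joints(angles): joint-space move.
- r.gripper_to(opening, f_grip=None): finger opening in m; f_grip is the grip in N (None keeps the last); returns when the fingers have stopped.
- r.dwell(seconds).
- solver.ik(position, orientation): joint angles nearest the present ones, or None.
- readout.get_obs(): the state.
- imaging.get_image(name): name is "scene" or "side" or "wrist"; returns a dict with "image" (480x640x3 uint8, red, green, blue), "range_z" (480x640 float32, m along the optical axis (not along the pixel's ray), 0 where there is no reading), "fx", "fy", "cx", "cy" (pixels), "k1" (the pictures are not rectified: a ray, as slopes to the right and down, at radius r is drawn at 1 + k1 r^2 times it, then the intrinsics apply), "rvec" (rotation vector, rad) and "tvec" (3), from world to camera coordinates, as OpenCV has them. Camera axes: x right, y down, z forward; pixel columns grow to the right and rows downward; lengths in m; the calibration is good to about 2 mm. A picture is of the moment at which its call begins.
A pose or a line that the arm cannot do raises r.MotionError and nothing moves.
- ticket.hand_in(): hands the job in, once; it reports no verdict.
The state is a dict: "time": time; "joint_positions": joint angles; "joint_vel": joint speeds; "tau": joint torques, N m; "ee_pos": TCP position; "eef_rot": TCP orientation; "contact_force": force on the tool from outside, world axes, zero at the start; "ft_torque": the same for the moment, N m; "finger_gap": finger opening in m.
Only numpy, scipy, OpenCV 4.12 (cv2) and the standard library are available. Lean on these libraries where they do the work, as an engineer would, in place of code of your own. Each camera call takes 0.05 s, during which the arm holds its last target.

## Working session

There is one attempt and no reset: what is moved stays moved. The work goes in short steps, each a Python script; the robot and the scene stay as the last script left them, time stands still between calls to the robot, and variables do not carry over. Pictures are saved under pics/ and viewed, and the job is handed in when it is done.

```bash
ls; mkdir -p pics; python3 - <<'E'
from plant import r, solver, readout, imaging, ticket
import cv2,numpy as np
o=readout.get_obs();print(o)
for n in ["scene","side","wrist"]:
    d=imaging.get_image(n)
    np.savez(f"pics/{n}0.npz",**d)
    cv2.imwrite(f"pics/{n}0.png",d["image"][:,:,::-1])
    R=cv2.Rodrigues(np.array(d["rvec"]))[0]
    print(n,d["fx"],d["fy"],d["cx"],d["cy"],d["k1"],(-R.T@np.array(d["tvec"]).ravel()).round(3),R[2].round(3),(d["range_z"]>0).mean())
E
```

```text
pics
{'time': 0.0, 'joint_positions': array([-70.58182877,  18.43708493,  -4.01628462,  83.17564214,
         1.29279811,  78.54022549,  -3.25882498]), 'joint_vel': array([-0.09844283, -0.02216439,  0.0551026 ,  0.07183273,  0.02268847,
       -0.04297572,  0.00550787]), 'tau': array([ 1.19004881e-06, -4.93569589e+01, -3.82306287e-01, -3.14340806e+01,
        1.29878611e-02,  1.13021547e-02, -1.80146863e-06]), 'ee_pos': array([0.20728882, 0.61549073, 0.23023948]), 'eef_rot': array([ -88.19187955,   89.892118  , -106.79883465]), 'contact_force': array([ 0.72594874, -0.17316516,  0.01272049]), 'ft_torque': array([ 0.00299599, -0.01525706,  0.02385545]), 'finger_gap': 0.08534236948890486}
scene 469.37181480335494 469.37181480335494 320.04628811034337 235.3897683715991 -0.12664153037372838 [1.547 0.025 0.952] [-0.786 -0.002 -0.618] 0.9959016927083333
side 547.2771181878836 547.2771181878836 320.5882730289402 241.68911151442413 0.021388214504783128 [0.969 1.166 1.189] [-0.247 -0.733 -0.634] 0.99609375
wrist 375.2322310615482 375.2322310615482 320.74888748799054 238.8161432326619 -0.06963816131007121 [0.132 0.642 0.373] [ 0.296 -0.101 -0.95 ] 0.9961881510416667
```

View pics/scene0.png

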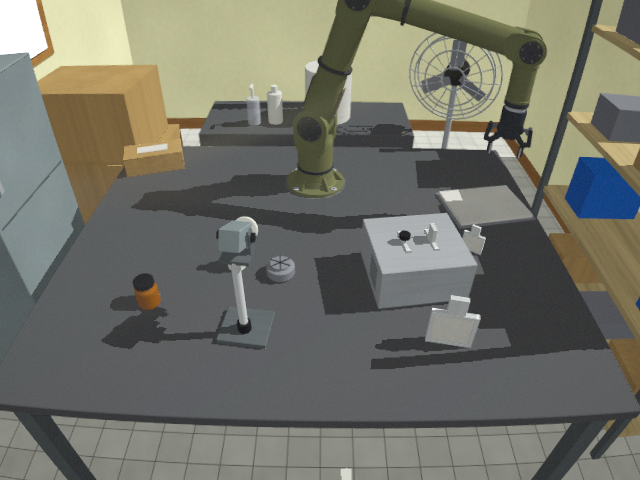

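View pics/side0.png

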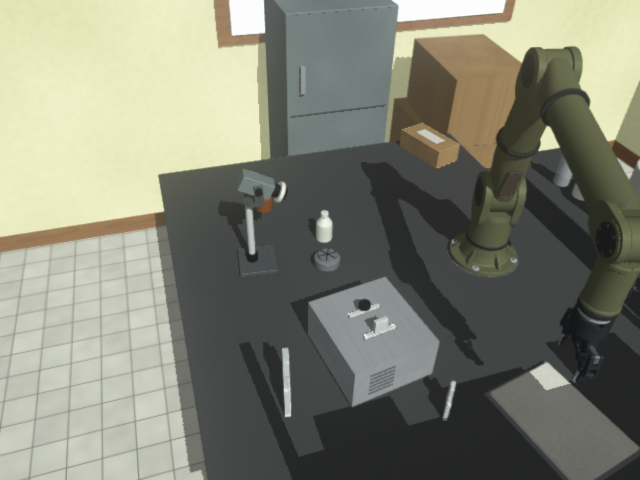

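View pics/wrist0.png

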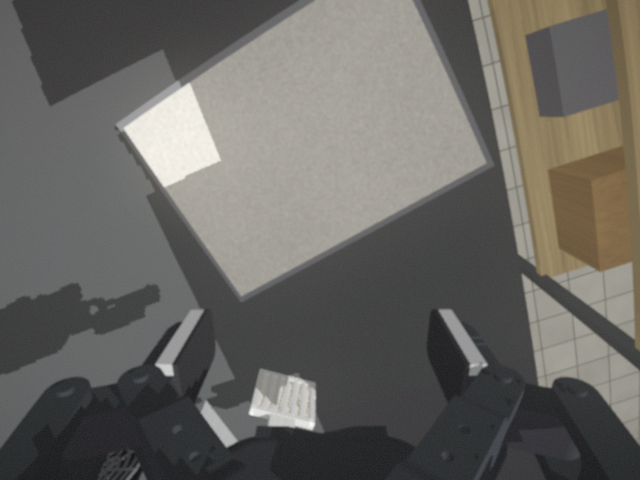

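The scene view shows the unit at about (418,258), with its knob at (405,236) and tab at (432,232). The inspection camera is at (240,235), the stray cassettes at (453,325) and (474,240). In the side view the tab is at (380,324) and the ring light at (281,192). Next I'll turn these into points.

```bash
cat > h.py <<'E'
import numpy as np,cv2
def load(n): return dict(np.load(f"pics/{n}.npz"))
def snap(n,name):
    from plant import imaging
    d=imaging.get_image(n); np.savez(f"pics/{name}.npz",**d); cv2.imwrite(f"pics/{name}.png",d["image"][:,:,::-1]); return d
def K(d): return np.array([[d["fx"],0,d["cx"]],[0,d["fy"],d["cy"]],[0,0,1]],float)
def pose(d):
    R=cv2.Rodrigues(np.array(d["rvec"],float))[0]; return R,np.array(d["tvec"],float).ravel()
def rays(d,uv):
    p=cv2.undistortPoints(np.array(uv,float).reshape(-1,1,2),K(d),np.array([float(d["k1"]),0,0,0])).reshape(-1,2)
    return np.c_[p,np.ones(len(p))]
def cloud(d):
    v,u=np.mgrid[0:480,0:640]; q=rays(d,np.c_[u.ravel(),v.ravel()])*d["range_z"].reshape(-1,1)
    R,t=pose(d); P=(q-t)@R; P[d["range_z"].ravel()==0]=np.nan; return P.reshape(480,640,3)
def onplane(d,uv,z):
    R,t=pose(d); D=rays(d,uv)@R; C=-R.T@t; return C+D*((z-C[2])/D[:,2])[:,None]
def proj(d,X):
    R,t=pose(d); return cv2.projectPoints(np.array(X,float).reshape(-1,1,3),np.array(d["rvec"],float),t,K(d),np.array([float(d["k1"]),0,0,0]))[0].reshape(-1,2)
def ray(d,uv):
    R,t=pose(d); D=rays(d,uv)@R; return -R.T@t,D/np.linalg.norm(D,axis=1)[:,None]
def tri(d1,u1,d2,u2):
    A=np.zeros((3,3));b=np.zeros(3)
    for d,u in((d1,u1),(d2,u2)):
        c,D=ray(d,[u]);M=np.eye(3)-np.outer(D[0],D[0]);A+=M;b+=M@c
    return np.linalg.solve(A,b)
E
python3 - <<'E'
from h import *
for n in("scene0","side0"):
    d=load(n);P=cloud(d)
    print(n,"table z",np.nanmedian(P[(np.abs(P[...,2])<.02)][:,2]))
    m=(np.abs(P[...,2]-.14)<.006)&(P[...,0]>.3)&(P[...,0]<.9)&(P[...,1]>-.1)&(P[...,1]<.6)
    k,l,s,c=cv2.connectedComponentsWithStats(m.astype(np.uint8)); i=1+np.argmax(s[1:,4]); q=P[l==i]
    print(" top",len(q),np.median(q[:,2]),cv2.minAreaRect(q[:,:2].astype(np.float32)))
    m=(P[...,2]>.147)&(P[...,2]<.2)&(P[...,0]>.3)&(P[...,0]<.9)&(P[...,1]>.0)&(P[...,1]<.6)
    k,l,s,c=cv2.connectedComponentsWithStats(m.astype(np.uint8))
    for i in range(1,k):
        if s[i,4]>15: q=P[l==i]; print("  hi",s[i],q.mean(0).round(4),q.min(0).round(3),q.max(0).round(3),d["image"][l==i].mean(0).round())
    im=d["image"]
    x0,y0,w,h=(190,200,110,160) if n=="scene0" else (220,150,90,140)
    a=cv2.resize(im[y0:y0+h,x0:x0+w],None,fx=3.6,fy=3.6,interpolation=cv2.INTER_CUBIC)
    x0,y0,w,h=(360,200,130,110) if n=="scene0" else (300,270,140,135)
    b=cv2.resize(im[y0:y0+h,x0:x0+w],None,fx=3.2,fy=3.2,interpolation=cv2.INTER_CUBIC)
    H=max(a.shape[0],b.shape[0]);o=np.zeros((H,a.shape[1]+b.shape[1],3),np.uint8);o[:a.shape[0],:a.shape[1]]=a;o[:b.shape[0],a.shape[1]:]=b
    cv2.imwrite(f"pics/{n}_z.png",o[:600,:800,::-1])
    print(o.shape)
E
```

```text
scene0 table z -0.00028510509017946027
 top 4907 0.1389631483302954 ((0.5322237610816956, 0.29295486211776733), (0.24691776931285858, 0.26410067081451416), 8.462648391723633)
  hi [428 223  10  19 133] [0.5313 0.3317 0.1703] [0.504 0.324 0.147] [0.547 0.343 0.186] [153. 157. 156.]
  hi [398 230  13  12 108] [0.5424 0.2519 0.1655] [0.505 0.238 0.148] [0.556 0.269 0.173] [49. 50. 52.]
  hi [449 295  21  12 183] [0.7795 0.3523 0.1578] [0.763 0.33  0.147] [0.79  0.378 0.165] [170. 174. 173.]
(576, 812, 3)
side0 table z -0.0004398302842634668
 top 6769 0.13953245705681647 ((0.532200276851654, 0.2938106656074524), (0.24523651599884033, 0.2661049962043762), 8.096315383911133)
  hi [358 299  13  12 125] [0.5395 0.2593 0.1664] [0.522 0.24  0.148] [0.554 0.274 0.174] [52. 53. 54.]
  hi [373 316  15  17 190] [0.5283 0.338  0.1709] [0.507 0.327 0.147] [0.546 0.346 0.189] [180. 186. 183.]
  hi [282 347   7  21 127] [0.7776 0.3599 0.1605] [0.765 0.332 0.148] [0.787 0.381 0.167] [176. 182. 179.]
(504, 772, 3)
```

View pics/scene0_z.png

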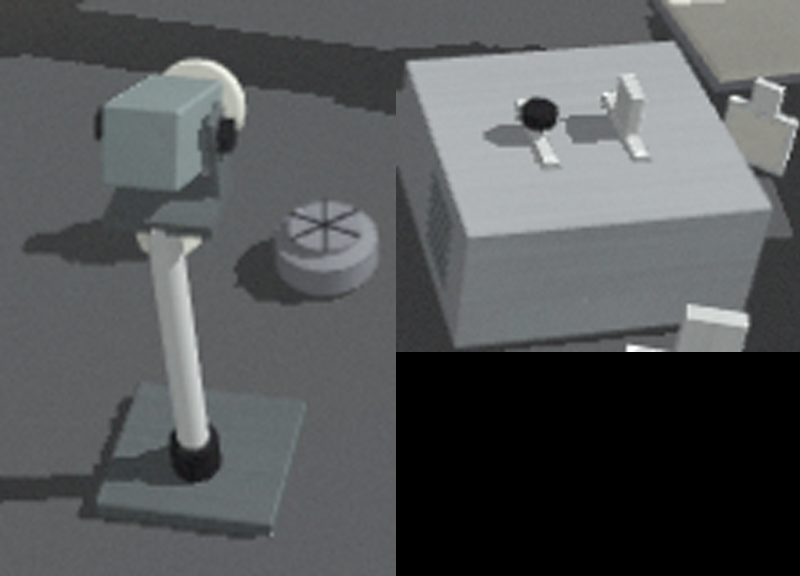

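View pics/side0_z.png

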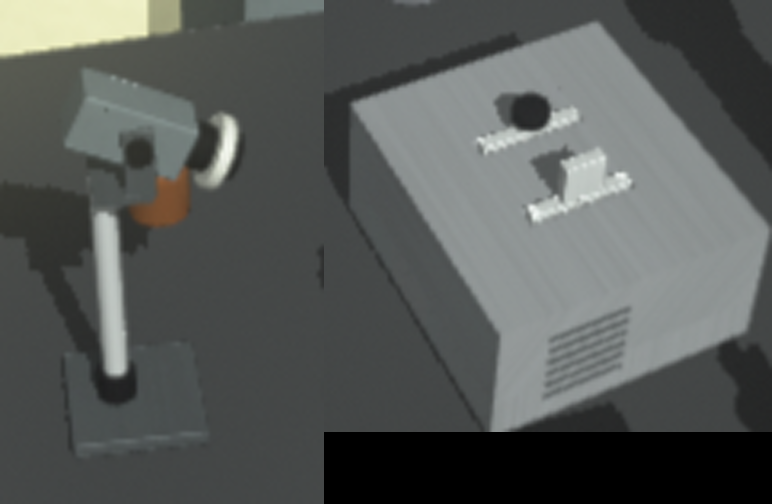

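The zooms confirm it: the knobbed cell is in the slot nearer the robot's right and the tab is in the left slot, lined up with the unit (yaw about 8°). The camera box faces the robot and points down. Next is a rough camera pose, then a frontal look from the wrist camera.

```bash
python3 - <<'E'
from h import *
A=[]
for n in("scene0","side0"):
    d=load(n);P=cloud(d)
    m=(P[...,2]>.2)&(P[...,0]>.35)&(P[...,0]<.95)&(P[...,1]<.1)&(P[...,1]>-.5)
    k,l,s,c=cv2.connectedComponentsWithStats(m.astype(np.uint8))
    for i in range(1,k):
        if s[i,4]>60: q=P[l==i];print(n,s[i],q.mean(0).round(3),q.min(0).round(3),q.max(0).round(3))
    im=d["image"].astype(int)
    w=m&(im.min(2)>185); q=P[w]; print("ring",w.sum(),q.mean(0).round(3),q.min(0).round(3),q.max(0).round(3))
    # faces: normals by local plane fit
    H,W=m.shape;N=[];C=[]
    for v,u in np.argwhere(m):
        win=m[v-2:v+3,u-2:u+3]
        if win.sum()<25: continue
        X=P[v-2:v+3,u-2:u+3].reshape(-1,3);c=X.mean(0);U,S,V=np.linalg.svd(X-c)
        if S[2]/5<.0015: nn=V[2]*np.sign(V[2]@( -ray(d,[[u,v]])[1][0]));N.append(nn);C.append(c)
    N=np.array(N);C=np.array(C);L=np.full(len(N),-1)
    for j in range(4):
        f=L<0
        if f.sum()<15:break
        g=[(N[f]@x>.94).sum() for x in N];b=np.argmax(g);s_=f&(N@N[b]>.94);L[s_]=j
        X=C[s_];c=np.median(X,0);X=X[np.abs((X-c)@N[b])<.01];U,S,V=np.linalg.svd(X-X.mean(0));print("  face",s_.sum(),X.mean(0).round(3),V[2].round(3),(S[2]/np.sqrt(len(X))).round(4))
E
```

```text
scene0 [ 216  216   42   65 1768] [ 0.741 -0.162  0.292] [ 0.64  -0.212  0.2  ] [ 0.783 -0.123  0.348]
ring 62 [ 0.676 -0.145  0.27 ] [ 0.641 -0.169  0.2  ] [ 0.761 -0.127  0.299]
  face 281 [ 0.745 -0.168  0.257] [ 0.008 -0.001  1.   ] 0.0003
  face 113 [ 0.77  -0.17   0.322] [ 0.893 -0.111  0.436] 0.0003
  face 110 [ 0.745 -0.145  0.314] [-0.112 -0.987 -0.116] 0.0018
  face 51 [ 0.76  -0.169  0.232] [-0.971 -0.238  0.003] 0.0003
side0 [ 236  169   52   47 1322] [ 0.72  -0.149  0.294] [ 0.634 -0.198  0.201] [ 0.782 -0.117  0.349]
ring 55 [ 0.671 -0.139  0.27 ] [ 0.643 -0.167  0.201] [ 0.753 -0.123  0.3  ]
  face 68 [ 0.71  -0.158  0.322] [ 0.424 -0.08  -0.902] 0.0003
```

```bash
cat >> h.py <<'E'
from scipy.spatial.transform import Rotation as Ro
def Rrpy(o): return Ro.from_euler('xyz',o,degrees=True).as_matrix()
def rpy(R): return Ro.from_matrix(R).as_euler('xyz',degrees=True)
E
python3 - <<'E'
from h import *
from plant import solver,readout
o=readout.get_obs();d=load("wrist0");R,t=pose(d);Rt=Rrpy(o["eef_rot"]);p=o["ee_pos"]
Rtc=Rt.T@R.T; ptc=Rt.T@(-R.T@t-p); print("cam in tool axes\n",Rtc.round(3),ptc.round(4)); np.savez("tc.npz",R=Rtc,p=ptc)
L=np.array([.65,-.145,.275])
for th in (30,40,50,60,70):
  for yaw in (-10,0,10,-25):
   for s in(1,-1):
    for dist in(.22,.28):
     a=np.radians(th);y=np.radians(yaw);tx=np.array([np.sin(a)*np.cos(y),np.sin(a)*np.sin(y),-np.cos(a)])
     for roll in (0,90):
      hz=np.array([-np.sin(y),np.cos(y),0])*s; ty=hz if roll==0 else np.cross(tx,hz)
      T=np.c_[tx,ty,np.cross(tx,ty)]
      cz=T@Rtc[:,2]; C=L-cz*dist; P=C-T@ptc
      q=solver.ik(P,rpy(T))
      if q is not None: print(th,yaw,s,dist,roll,"P",P.round(3),"C",C.round(3),"look",cz.round(2),"q",np.round(q))
E
```

```text
cam in tool axes
 [[-0.    -0.313  0.95 ]
 [ 1.     0.     0.001]
 [-0.001  0.95   0.313]] [-0.1424  0.0008 -0.0797]
30 -10 1 0.22 0 P [ 0.626 -0.142  0.338] C [ 0.488 -0.117  0.422] look [ 0.73 -0.13 -0.67] q [-24.  -8.  31. 104.   6.  53.  86.]
30 -10 1 0.22 90 P [ 0.615 -0.15   0.332] C [ 0.559 -0.059  0.456] look [ 0.41 -0.39 -0.82] q [ -2.  -8.  13. 105.   2.  52.   0.]
30 -10 1 0.28 0 P [ 0.582 -0.134  0.378] C [ 0.444 -0.109  0.462] look [ 0.73 -0.13 -0.67] q [-23. -15.  27. 105.  11.  59.  82.]
30 -10 1 0.28 90 P [ 0.59  -0.126  0.381] C [ 0.534 -0.036  0.505] look [ 0.41 -0.39 -0.82] q [ -5. -12.  12. 103.   4.  59.  -4.]
30 -10 -1 0.22 0 P [ 0.608 -0.137  0.327] C [ 0.606 -0.137  0.49 ] look [ 0.2  -0.04 -0.98] q [ 43.  -8. -29. 105.  -7.  52. -84.]
30 -10 -1 0.28 0 P [ 0.596 -0.135  0.386] C [ 0.594 -0.135  0.549] look [ 0.2  -0.04 -0.98] q [ 45. -10. -29. 101.  -9.  59. -83.]
30 0 1 0.22 0 P [ 0.626 -0.146  0.338] C [ 0.486 -0.145  0.422] look [ 0.75  0.   -0.67] q [-39. -11.  48. 104.   3.  54. 100.]
30 0 1 0.22 90 P [ 0.616 -0.156  0.332] C [ 0.545 -0.076  0.456] look [
[... 7390 characters left out ...]
32] q [ 31. -17.  -4. 140. 249.  28. 122.]
70 10 1 0.22 0 P [ 0.592 -0.156  0.308] C [ 0.433 -0.183  0.282] look [ 0.98  0.17 -0.03] q [   3.  -16.   29.  135.  269.   35. -153.]
70 10 1 0.22 90 P [ 0.59  -0.167  0.297] C [ 0.445 -0.111  0.346] look [ 0.93 -0.15 -0.32] q [ 89. -13. -48. 133. 259.  53. 118.]
70 10 -1 0.22 0 P [ 0.585 -0.156  0.288] C [ 0.48  -0.175  0.411] look [ 0.77  0.14 -0.62] q [ 89. -13. -48. 135. 258.  53.  30.]
70 10 -1 0.22 90 P [ 0.587 -0.145  0.299] C [ 0.469 -0.247  0.347] look [ 0.82  0.46 -0.33] q [ 75. -14. -37. 135. 259.  50. -63.]
70 10 -1 0.28 90 P [ 0.537 -0.173  0.318] C [ 0.419 -0.275  0.366] look [ 0.82  0.46 -0.33] q [ 43. -17.   1. 137. -88.  49. -67.]
```

```bash
python3 - <<'E'
from h import *
from plant import r,solver,readout
def T(th,yaw):
    a=np.radians(th);y=np.radians(yaw);tx=np.array([np.sin(a)*np.cos(y),np.sin(a)*np.sin(y),-np.cos(a)]);ty=np.array([-np.sin(y),np.cos(y),0])
    return rpy(np.c_[tx,ty,np.cross(tx,ty)])
done=False
r.move_ptp([.45,.12,.40],T(15,0))
for th,p in [(40,[.54,-.14,.27]),(35,[.54,-.14,.28]),(30,[.53,-.14,.28]),(30,[.55,-.14,.3])]:
    try:
        r.move_ptp(p,T(th,-5));print(th,p);break
    except r.MotionError as e: print(e)
d=snap("wrist","lens1");print(readout.get_obs()["time"])
E
```

```text
the arm cannot take that pose within its joint ranges
the arm cannot take that pose within its joint ranges
30 [0.53, -0.14, 0.28]
3.4
```

View pics/lens1.png

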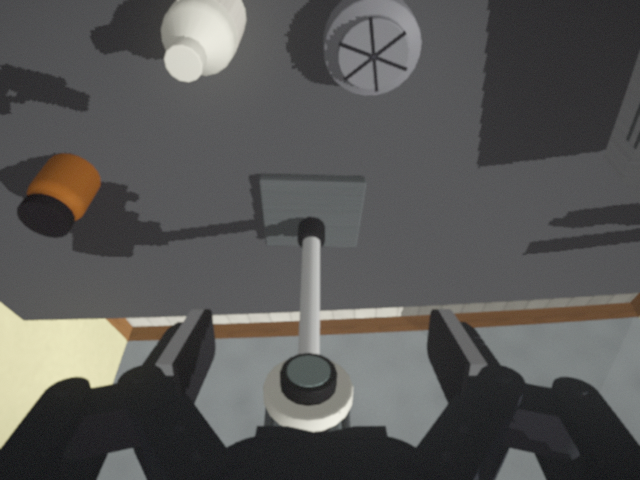

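The ring light shows at about (308,393), with the barrel front and glass at (310,373) ahead of it. I'll fit both from depth.

```bash
python3 - <<'E'
from h import *
d=load("lens1");P=cloud(d);im=d["image"].astype(int)
x0,y0=250,340
cv2.imwrite("pics/lens1_z.png",cv2.resize(d["image"][340:450,250:370,::-1],None,fx=5,fy=5,interpolation=cv2.INTER_CUBIC))
box=np.zeros((480,640),bool);box[345:440,255:362]=True
near=box&(P[...,2]>.2)&(P[...,0]>.55)&(P[...,0]<.8)
def plane(X,n=4,th=.0015):
    k=np.ones(len(X),bool)
    rng=np.random.default_rng(0);best=None
    for _ in range(300):
        a=X[rng.choice(len(X),3,False)];nn=np.cross(a[1]-a[0],a[2]-a[0]);nn/=np.linalg.norm(nn)+1e-12
        kk=np.abs((X-a[0])@nn)<th
        if best is None or kk.sum()>best.sum():best=kk
    c=X[best].mean(0);V=np.linalg.svd(X[best]-c)[2];nn=V[2]*np.sign(V[2][0]);return c,nn,best
ring=near&(im.min(2)>150)
c,nr,k=plane(P[ring]);print("ring",ring.sum(),k.sum(),c.round(4),nr.round(4),"elev",np.degrees(np.arcsin(nr[2])),"yaw",np.degrees(np.arctan2(nr[1],nr[0])))
# glass
dark=near&(im.max(2)<150)
vv,uu=np.nonzero(dark);print(uu.min(),uu.max(),vv.min(),vv.max())
s=(P-c)@nr   # offset along +x_lens
print("dark offsets hist",np.histogram(s[dark],bins=np.arange(-.03,.03,.003)))
yl=np.cross([0,0,1],nr);yl/=np.linalg.norm(yl);zl=np.cross(nr,yl)
X=P[ring][k];q=np.c_[(X-c)@yl,(X-c)@zl].astype(np.float32)
(cx,cy),rad=cv2.minEnclosingCircle(q);print("ring circle",cx,cy,rad)
e=cv2.fitEllipse(cv2.convexHull(q));print("ellipse",e)
rc=c+e[0][0]*yl+e[0][1]*zl;print("ring centre",rc)
for lo in(-.03,):
  f=near&(s<-.004)&(s>-.03);X=P[f];cf,nf,kf=plane(X);print("front",f.sum(),kf.sum(),cf,nf.round(4),"off",(cf-c)@nr)
  q=np.c_[(X[kf]-c)@yl,(X[kf]-c)@zl].astype(np.float32);print(cv2.fitEllipse(cv2.convexHull(q)))
for n in("scene0","side0"):
    dd=load(n);print(n,proj(dd,[rc,rc+.0*nr]).round(1))
E
```

```text
ring 877 422 [ 0.6443 -0.1489  0.295 ] [ 0.4873 -0.2884 -0.8242] elev -55.50675608839761 yaw -30.619862658185994
263 352 351 432
dark offsets hist (array([  0,   0,   0,   0,   0,   0,   0,   0,   0,   3, 114, 189, 250,
       656, 503, 438, 413, 362, 332]), array([-3.0000000e-02, -2.7000000e-02, -2.4000000e-02, -2.1000000e-02,
       -1.8000000e-02, -1.5000000e-02, -1.2000000e-02, -9.0000000e-03,
       -6.0000000e-03, -3.0000000e-03, -6.9388939e-18,  3.0000000e-03,
        6.0000000e-03,  9.0000000e-03,  1.2000000e-02,  1.5000000e-02,
        1.8000000e-02,  2.1000000e-02,  2.4000000e-02,  2.7000000e-02]))
ring circle -0.0010803164914250374 -0.0003148379037156701 0.014832968823611736
ellipse ((-0.00031946704257279634, 0.00027692478033713996), (0.013397310860455036, 0.03008626587688923), 71.84589385986328)
ring centre [ 0.6443053  -0.14927796  0.29519601]Traceback (most recent call last):
  File "<stdin>", line 28, in <module>
  File "<stdin>", line 11, in plane
  File "numpy/random/_generator.pyx", line 864, in numpy.random._generator.Generator.choice
ValueError: a must be a positive integer unless no samples are taken
```

View pics/lens1_z.png

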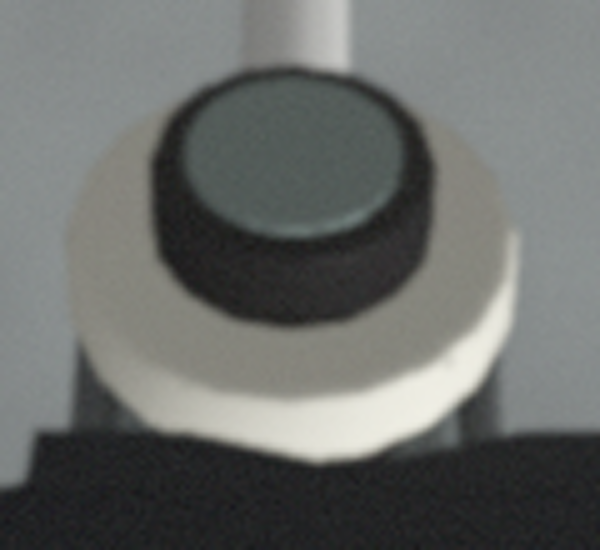

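```bash
python3 - <<'E'
from h import *
d=load("lens1");P=cloud(d);im=d["image"].astype(int)
print(im[371,309],im[390,272],im[410,309],im[425,309])
def fit(X):
    c=np.median(X,0)
    for th in(.004,.002,.0012):
        k=np.abs((X-c)@(np.linalg.svd(X-X.mean(0))[2][2]))<th; 
        V=np.linalg.svd(X[k]-X[k].mean(0))[2][2];X=X[k];c=X.mean(0)
    return c,V*np.sign(V[0]),len(X),np.std((X-c)@V)
hsv=cv2.cvtColor(d["image"],cv2.COLOR_RGB2HSV)
box=np.zeros((480,640),bool);box[345:428,258:360]=True
near=box&(P[...,2]>.2)&(P[...,0]>.55)&(P[...,0]<.8)
lum=im.mean(2);warm=im[...,0]-im[...,2]
glass=near&(lum>70)&(lum<105)&(warm<-2);ring=near&(lum>105)&(lum<160)&(warm>0)
out={}
for nm,m in(("glass",glass),("ring",ring)):
    m=cv2.morphologyEx(m.astype(np.uint8),cv2.MORPH_OPEN,np.ones((3,3)))
    k,l,s,cc=cv2.connectedComponentsWithStats(m);i=1+np.argmax(s[1:,4]);mm=(l==i)
    e=cv2.erode(mm.astype(np.uint8),np.ones((3,3)))>0
    c,n,N,sd=fit(P[e]);print(nm,s[i],c.round(4),n.round(4),N,sd.round(5),"elev",np.degrees(np.arcsin(n[2])).round(2),"yaw",np.degrees(np.arctan2(n[1],n[0])).round(2))
    yl=np.cross([0,0,1],n);yl/=np.linalg.norm(yl);zl=np.cross(n,yl)
    cs,_=cv2.findContours(mm.astype(np.uint8),cv2.RETR_EXTERNAL,cv2.CHAIN_APPROX_NONE);ct=max(cs,key=cv2.contourArea)
    el=cv2.fitEllipse(cv2.convexHull(ct));print("  img ell",el)
    # contour rays onto the plane -> circle
    C,D=ray(d,ct.reshape(-1,2));Q=C+D*(((c-C)@n)/(D@n))[:,None];q=np.c_[(Q-c)@yl,(Q-c)@zl].astype(np.float32)
    e2=cv2.fitEllipse(cv2.convexHull(q));print("  plane ell (mm)",np.array(e2[1])*1e3,"centre",c+e2[0][0]*yl+e2[0][1]*zl)
    out[nm]=(c+e2[0][0]*yl+e2[0][1]*zl,n)
g,r_=out["glass"],out["ring"];v=g[0]-r_[0];print("ring->glass",v,np.linalg.norm(v),"along -n",-v@r_[1])
for n in("scene0","side0"): print(n,proj(load(n),[g[0],r_[0]]).round(1))
E
```

```text
[84 92 88] [135 134 126] [132 131 122] [220 219 209]
glass [ 287  356   43   31 1030] [ 0.6401 -0.1554  0.2618] [ 0.9003 -0.107   0.4219] 810 0.00046 elev 24.95 yaw -6.77
  img ell ((308.35235595703125, 370.98370361328125), (31.292863845825195, 42.9714469909668), 91.15400695800781)
  plane ell (mm) [29.64040823 29.82412465] centre [ 0.64023097 -0.15544004  0.2615307 ]
ring [ 263  363   89   59 2153] [ 0.6464 -0.1583  0.2776] [ 0.8958 -0.1062  0.4316] 1574 0.00052 elev 25.57 yaw -6.76
  img ell ((305.22821044921875, 388.8579406738281), (66.09593963623047, 92.0002212524414), 77.69281005859375)
  plane ell (mm) [59.34132636 67.24249572] centre [ 0.65124441 -0.15818122  0.26772848]
ring->glass [-0.01101344  0.00274117 -0.00619778] 0.012931448469008677 along -n 0.012831824266396036
scene0 [[247.1 227.6]
 [245.2 228.3]]
side0 [[285.  193. ]
 [281.1 191.3]]
```

Glass diameter 29.7 mm, axis elevation about 25.5°, yaw −6.8°. The box's back and top faces agree, and projecting the result puts it on the ring in the side view. Next: check IK for both grasp signs, then look at the tab from above.

```bash
cat >> h.py <<'E'
LENS=np.array([.6402,-.1554,.2616])
def lensR(el=25.5,yaw=-6.8):
    e,y=np.radians([el,yaw]);n=np.array([np.cos(e)*np.cos(y),np.cos(e)*np.sin(y),np.sin(e)]);yl=np.array([-np.sin(y),np.cos(y),0]);return np.c_[n,yl,np.cross(n,yl)]
def toolR(Rc,s): # cassette axes -> tool axes
    tx=-Rc[:,2];ty=s*Rc[:,0];return np.c_[tx,ty,np.cross(tx,ty)]
def slotR(yaw):
    y=np.radians(yaw);x=np.array([np.cos(y),np.sin(y),0]);z=np.array([0,0,1.]);return np.c_[x,np.cross(z,x),z]
E
python3 - <<'E'
from h import *
from plant import r,solver,readout
Rl=lensR();C=LENS-.12*Rl[:,0];print("centre target",C)
for s in(1,-1):
    Rg=toolR(slotR(-81.7),s)
    for nm,p,R in(("look",[.527,.333,.30],Rg),("grasp",[.527,.333,.149],Rg),("lift",[.527,.333,.33],Rg),("final",C+.0465*Rl[:,2],toolR(Rl,s)),("pre",C+.0465*Rl[:,2]-.06*Rl[:,0]+[0,0,.04],toolR(Rl,s))):
        q=solver.ik(p,rpy(R));print(s,nm,np.round(p,3),None if q is None else np.round(q,1))
E
```

```text
centre target [ 0.53265167 -0.14257564  0.20993867]
1 look [0.527 0.333 0.3  ] [   6.3   21.6  -54.4   79.5   17.4   87.6 -128.6]
1 grasp [0.527 0.333 0.149] [   8.5   28.6  -56.7   91.6   24.7   73.3 -133.9]
1 lift [0.527 0.333 0.33 ] [   5.4   21.   -53.9   76.5   16.8   90.8 -128.1]
1 final [ 0.513 -0.14   0.252] [ 28.6 -14.6 -11.6 118.5  -9.2  50.9  14.1]
1 pre [ 0.459 -0.134  0.266] None
-1 look [0.527 0.333 0.3  ] [ -1.4  18.5 -42.8  79.8  12.5  86.5  54.8]
-1 grasp [0.527 0.333 0.149] [  0.3  24.1 -44.5  91.9  17.6  71.3  50.9]
-1 lift [0.527 0.333 0.33 ] [ -1.6  18.2 -43.1  76.7  12.3  89.8  55. ]
-1 final [ 0.513 -0.14   0.252] None
-1 pre [ 0.459 -0.134  0.266] None<sys>:0: UserWarning: Gimbal lock detected. Setting third angle to zero since it is not possible to uniquely determine all angles.
```

Only s=+1 reaches the final pose. I'll go and look down at the tab.

```bash
python3 - <<'E'
from h import *
from plant import r,solver,readout
o=readout.get_obs();p=o["ee_pos"]
r.move_ptp([.47,.06,.36],rpy(toolR(slotR(-45),1)))
r.move_ptp([.527,.333,.29],rpy(toolR(slotR(-81.7),1)))
d=snap("wrist","tab1");o=readout.get_obs();print(o["time"],o["ee_pos"],o["joint_positions"].round(1))
P=cloud(d)
m=(P[...,2]>.149)&(P[...,2]<.2)&(np.hypot(P[...,0]-.527,P[...,1]-.333)<.06)
k,l,s,c=cv2.connectedComponentsWithStats(m.astype(np.uint8))
for i in range(1,k):
    if s[i,4]>30:
        q=P[l==i];print(s[i],q.min(0).round(4),q.max(0).round(4));t=q[q[:,2]>q[:,2].max()-.004];print(" top",len(t),np.median(t[:,2]),cv2.minAreaRect(t[:,:2].astype(np.float32)),"all",cv2.minAreaRect(q[:,:2].astype(np.float32)))
m=(np.abs(P[...,2]-.145)<.0025)&(np.hypot(P[...,0]-.527,P[...,1]-.333)<.07);q=P[m];print("frame top",len(q),cv2.minAreaRect(q[:,:2].astype(np.float32)) if len(q) else 0)
print("unit top z",np.median(P[(np.abs(P[...,2]-.14)<.004)][:,2]))
E
```

```text
7.0417 [0.52772363 0.33181042 0.29015327] [  14.5   28.1  -69.4   80.3   26.2   89.2 -134.6]
[ 309  203   18   60 1016] [0.5087 0.327  0.149 ] [0.5452 0.343  0.1872]
 top 809 0.18477520156793859 ((0.526849627494812, 0.33473798632621765), (0.03533264249563217, 0.01183793880045414), 7.693195343017578) all ((0.5270833373069763, 0.3347930908203125), (0.035818133503198624, 0.011957253329455853), 8.16019058227539)
frame top 754 ((0.5244721174240112, 0.3464583456516266), (0.08989381790161133, 0.07263112813234329), 8.224878311157227)
unit top z 0.1399183283253787<sys>:0: UserWarning: Gimbal lock detected. Setting third angle to zero since it is not possible to uniquely determine all angles.
```

View pics/tab1.png

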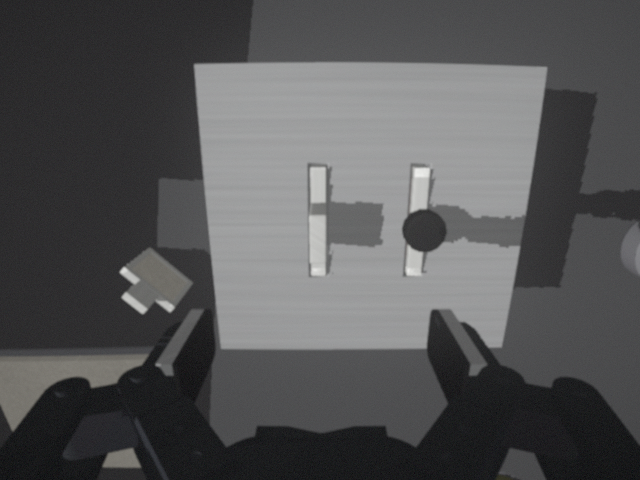

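The tab is at (318,220) and the knob at (424,230). It measures 36×12 mm, its top is at 0.185 and its yaw is 8°, all as listed, and the frame is 90 mm long, so this is the middle size. Now the grasp.

```bash
python3 - <<'E'
from h import *
from plant import r,solver,readout
Rg=toolR(slotR(-81.9),1)
r.gripper_to(.045,f_grip=70)
r.move_straight([.527,.3348,.20],rpy(Rg),rate=.15)
print("stopped",r.move_straight([.527,.3348,.149],rpy(Rg),rate=.08,stop_force=12))
r.gripper_to(0,f_grip=70)
o=readout.get_obs();print(o["time"],o["ee_pos"],o["finger_gap"],o["contact_force"].round(2),rpy(Rrpy(o["eef_rot"])).round(2),o["joint_positions"].round(1))
R=Rrpy(o["eef_rot"]);print(R.round(4))
st=r.move_straight([.527,.3348,.185],rate=.06,stop_force=25);o=readout.get_obs();print(st,o["ee_pos"],o["contact_force"].round(2),o["finger_gap"])
E
```

```text
stopped False
9.4417 [0.52738232 0.33493843 0.14967235] 0.011152092557946554 [ 0.18 -0.4   3.12] [-171.92   89.94   16.17] [  13.3   33.3  -65.6   91.3   31.1   75.8 -138.5]
[[ 1.000e-03  1.407e-01 -9.900e-01]
 [ 3.000e-04 -9.900e-01 -1.407e-01]
 [-1.000e+00 -2.000e-04 -1.100e-03]]
False [0.52690439 0.33465202 0.18483026] [ 0.98 -0.15 -2.42] 0.01126545924044142<sys>:0: UserWarning: Gimbal lock detected. Setting third angle to zero since it is not possible to uniquely determine all angles.
```

Gripped: the gap is 11 mm and the weight shows in the force reading. Continuing the lift.

```bash
python3 - <<'E'
from h import *
from plant import r,solver,readout
st=r.move_straight([.527,.3348,.31],rate=.13,stop_force=25);o=readout.get_obs();print(st,o["time"],o["ee_pos"],o["contact_force"].round(2),o["finger_gap"])
Rl=lensR();C=LENS-.12*Rl[:,0];F=C+.0465*Rl[:,2];Rt=toolR(Rl,1)
print("F",F)
for nm,p in(("F",F),("up",F+.06*Rl[:,2]+[0,0,.02]),("left",F+.1*Rl[:,1]+[0,0,.05]),("upx",F+[0.03,.0,.09])):
    q=solver.ik(p,rpy(Rt));print(nm,p.round(3),None if q is None else np.round(q,1))
for th in(0,8,15):
  for p in([.5,.12,.33],[.5,0,.33]):
    q=solver.ik(p,rpy(toolR(lensR(th,-20),1)));print(th,p,None if q is None else np.round(q,1))
snap("scene","lift_s");snap("side","lift_d")
E
```

```text
False 11.3 [0.5267505  0.33442465 0.30898988] [ 0.4  -0.63 -2.27] 0.010927999969370009
F [ 0.51277373 -0.14020534  0.25190888]
F [ 0.513 -0.14   0.252] [ 48.9 -15.6 -28.4 118.  -16.5  51.7  20.4]
up [ 0.487 -0.137  0.326] None
left [ 0.525 -0.041  0.302] [  4.4 -17.   -4.  114.8   1.9  56.8  -7.2]
upx [ 0.543 -0.14   0.342] [ 44.1 -13.3 -25.1 106.5 -12.1  60.9  15.1]
0 [0.5, 0.12, 0.33] [ 50.6   4.9 -70.   91.1   4.6  87.2 -39.5]
0 [0.5, 0, 0.33] [-43.   -3.7  38.3  95.8   2.3  87.1 -24.8]
8 [0.5, 0.12, 0.33] [ 68.3 -15.  -74.   96.3 -11.   80.8 -24.9]
8 [0.5, 0, 0.33] [ 41.8  -8.1 -41.9  99.1  -2.7  79.4 -19.9]
15 [0.5, 0.12, 0.33] [ 35.9 -12.1 -50.4 101.3  -0.8  74.1 -34.7]
15 [0.5, 0, 0.33] [ 35.1 -13.7 -35.4 104.4  -2.8  72.7 -20. ]<sys>:0: UserWarning: Gimbal lock detected. Setting third angle to zero since it is not possible to uniquely determine all angles.
```

View pics/lift_d.png

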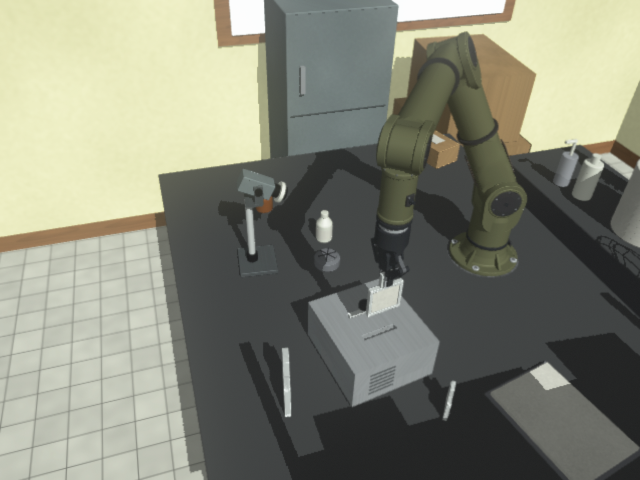

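The side view shows the cassette hanging clear above the unit at (385,297), with the plain side visible and the cell still in its slot. Now transfer.

```bash
python3 - <<'E' 2>/dev/null
from h import *
from plant import r,solver,readout
Rl=lensR();C=LENS-.12*Rl[:,0];F=C+.0465*Rl[:,2];Rt=rpy(toolR(Rl,1))
def st(n): 
    o=readout.get_obs();print(n,round(o["time"],2),o["ee_pos"].round(4),o["joint_positions"].round(1),o["contact_force"].round(2),round(o["finger_gap"],4))
def go(f,*a,**k):
    try: return f(*a,**k)
    except r.MotionError as e: print("ERR",e,a); return "ERR"
go(r.move_ptp,[.52,.09,.33],rpy(toolR(lensR(10,-30),1)));st("a")
for p in (F+.09*Rl[:,1]+[0,0,.02],F+.07*Rl[:,1]+[.01,0,.0]):
    if go(r.move_ptp,p,Rt)!="ERR": break
st("b")
if go(r.move_straight,F,Rt,rate=.08,stop_force=15)=="ERR": pass
st("c")
snap("scene","f_s");snap("side","f_d");snap("wrist","f_w")
E
```

```text
a 12.9 [0.52   0.0908 0.3301] [ 68.9 -10.2 -76.5  95.5  -3.9  79.  -37.5] [-0.25  0.2  -2.31] 0.0113
b 13.91 [ 0.5239 -0.0494  0.2721] [ 19.1 -16.3 -15.  117.3  -3.7  53.   -1.4] [ 0.23  0.02 -2.04] 0.0111
c 15.21 [ 0.513  -0.1396  0.2521] [ 21.4 -14.6  -5.7 118.7  -6.8  50.8  12. ] [ 0.81 -0.11 -3.32] 0.0116
```

View pics/f_d.png

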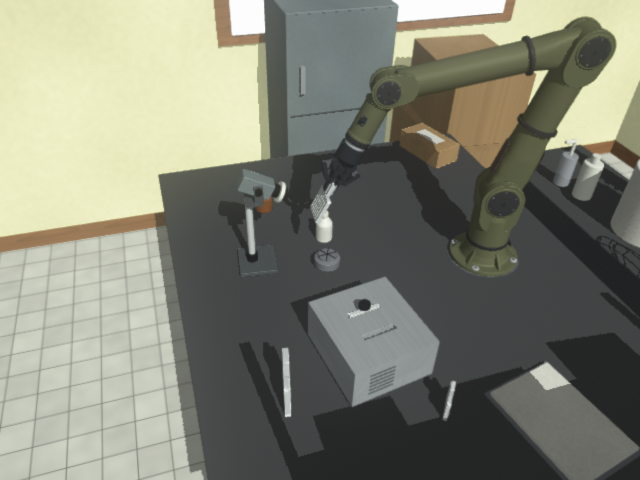

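View pics/f_s.png

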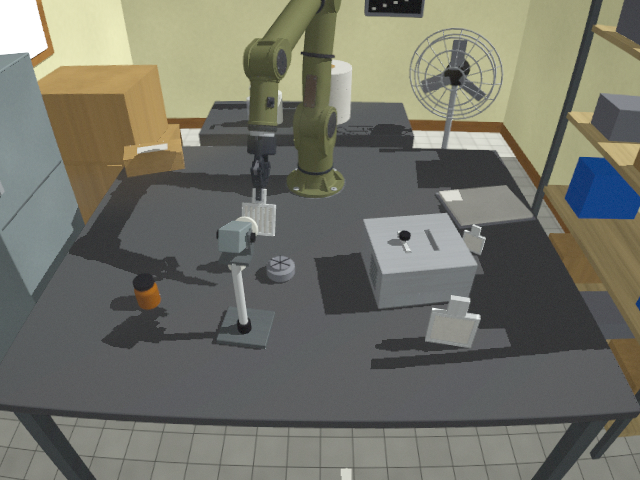

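View pics/f_w.png

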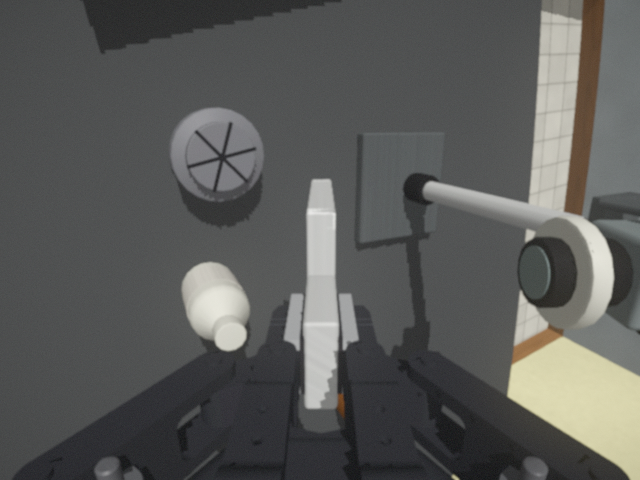

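The side view has the cassette at (322,205), tilted to match the lens with ribs towards it. In the scene view it is at (258,218), tab up. Next I'll measure the held pose in the lens frame.

```bash
cat > chk.py <<'E'
from h import *
import sys
from plant import readout
pre=sys.argv[1]
Rl=lensR();C=LENS-.12*Rl[:,0]
o=readout.get_obs();Rt=Rrpy(o["eef_rot"]);Rc=np.c_[Rt[:,1],-Rt[:,2],-Rt[:,0]]
print("FK: cassette centre in lens frame off(mm)",((o["ee_pos"]-.0465*Rc[:,2]-C)@Rl*1e3).round(1),"x-axis err deg",np.degrees(Rl.T@Rc[:,0])[1:].round(2),"z err",np.degrees(Rl.T@Rc[:,2]).round(2)[:2])
for n in("s","d","w"):
    d=load(f"{pre}_{n}");P=cloud(d);Q=(P-C)@Rl*1e3;im=d["image"].astype(int)
    m=(np.abs(Q[...,0])<14)&(np.abs(Q[...,1])<60)&(Q[...,2]>-60)&(Q[...,2]<44)&(im.min(2)>90)
    k,l,s,c=cv2.connectedComponentsWithStats(m.astype(np.uint8));i=1+np.argmax(s[1:,4]);q=Q[l==i]
    print(n,s[i],"min",np.percentile(q,1,axis=0).round(1),"max",np.percentile(q,99,axis=0).round(1))
    if n!="w":
        f=q[q[:,0]>0];f=f[np.abs(f[:,1])<44]
        for _ in range(4):
            A=np.c_[f[:,1:],np.ones(len(f))];x=np.linalg.lstsq(A,f[:,0],rcond=None)[0];e=f[:,0]-A@x;f=f[np.abs(e)<max(2*np.std(e),.8)]
        print("   rib plane: x0 %.2f, slope y %.2f deg, slope z %.2f deg, sd %.2f n %d"%(x[2],*np.degrees(np.arctan(x[:2])),np.std(e),len(f)))
        print("   bottom z",np.percentile(q[:,2],[0.5,2,5]).round(1))
    a=m*255;ys,xs=np.nonzero(l==i)
E
python3 chk.py f
python3 - <<'E'
import cv2
a=cv2.imread("pics/f_d.png")[150:260,240:370];b=cv2.imread("pics/f_s.png")[170:280,200:300]
cv2.imwrite("pics/f_z.png",cv2.hconcat([cv2.resize(a,None,fx=3.4,fy=3.4,interpolation=2),cv2.resize(b,None,fx=3.4,fy=3.4,interpolation=2)]))
E
```

```text
FK: cassette centre in lens frame off(mm) [0.2 0.5 0.1] x-axis err deg [0.05 0.01] z err [-0.01 -0.01]
s [242 202  34  35 818] min [ -4.3 -45.1 -41.1] max [10.6 43.6 42.4]
   rib plane: x0 4.23, slope y 0.12 deg, slope z -0.16 deg, sd 2.17 n 682
   bottom z [-42.2 -39.8 -35.8]
d [311 186  20  38 406] min [ -5.3 -44.6 -41.4] max [ 9.5 48.5 43.2]
   rib plane: x0 5.75, slope y -0.42 deg, slope z -0.03 deg, sd 1.75 n 298
   bottom z [-41.7 -40.5 -37.8]
w [ 306  179   30   99 2622] min [ -5.2  17.2 -37.5] max [ 6.5 44.9 43. ]
```

View pics/f_z.png

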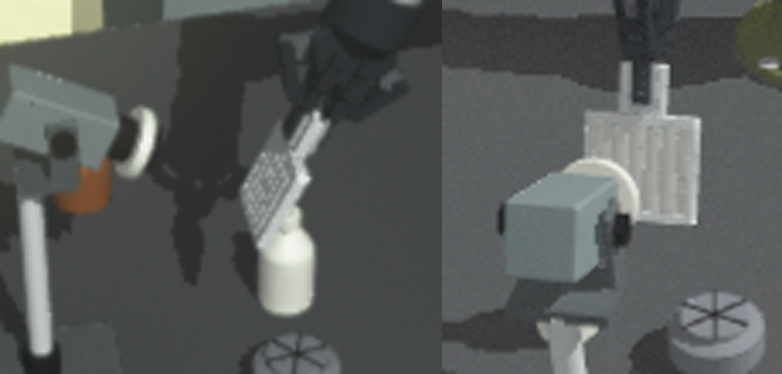

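Everything agrees to within about 1 mm and 0.5°. I'll settle briefly, confirm it holds still, and hand in.

```bash
python3 - <<'E' 2>/dev/null
from h import *
from plant import r,readout,ticket
r.dwell(.8)
o=readout.get_obs();print(o["time"],o["ee_pos"],np.abs(o["joint_vel"]).max(),o["finger_gap"],o["contact_force"].round(2))
snap("scene","g_s");snap("side","g_d");snap("wrist","g_w")
E
python3 chk.py g; python3 -c "
from plant import ticket
print(ticket.hand_in())"
```

```text
16.1583 [ 0.51275685 -0.14024352  0.25188892] 0.09328401395191635 0.011308608360972408 [-0.13  0.5  -2.31]
FK: cassette centre in lens frame off(mm) [0. 0. 0.] x-axis err deg [0. 0.] z err [-0.  0.]
s [242 202  34  35 814] min [ -3.9 -45.3 -41.7] max [ 9.8 43.1 42.4]
   rib plane: x0 4.00, slope y 0.56 deg, slope z 0.18 deg, sd 2.11 n 676
   bottom z [-42.6 -40.7 -36.3]
d [311 186  20  38 406] min [ -5.4 -46.  -42.3] max [ 9.6 48.  42.7]
   rib plane: x0 5.26, slope y -0.43 deg, slope z 0.09 deg, sd 1.75 n 294
   bottom z [-42.5 -41.1 -36.9]
w [ 306  179   30  100 2627] min [ -5.3  16.6 -37.7] max [ 6.3 44.3 43. ]
the job is handed in; nothing more can be done
None
```

The filter cassette is out of the unit and held in front of the inspection camera, tab up and ribbed side facing the lens. I handed the job in at about 16 s of the 42 s.

- **Grasp:** I gripped the tab across its 12 mm thickness with 70 N and lifted straight up. The finger gap stayed at about 11 mm and the force reading showed the cassette's weight (about 2.3 N), so there was no sign of slipping.
- **Position:** By the arm's own pose, the cassette centre was on target, 120 mm in front of the lens. Edge positions from the scene, side and wrist cameras agreed to about 1–2 mm, apart from one outlying +48 mm width edge in the side view (expected 45).
- **Squareness:** The ribbed face measured within about 0.6° of square to the line of sight. The scene and side views disagreed slightly on its sideways angle (+0.6° against −0.4°), and that fit is coarse because of the ribs.
- **Lens measurement:** My fits of the glass and the ring light differed by 0.6° in tilt, so I used 25.5°, between them and close to the camera box faces. The camera calibration is only good to about 2 mm.
- **Surroundings:** After the transfer, the pictures showed the knobbed cell still in its slot. The camera, canister, bottle and jar looked undisturbed, though I checked those by eye only.

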